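Fine-set a bench supply

TASK

Two white instruments stand on the bench; the supply is the one whose pointer knob rises out of a wider knurled metal ring. On the supply, turn only that small inner knob until its pointer aims at the black marker tab on the panel around it, without turning the outer ring along with it. Then let go.

Things in the scene. Friction and masses are not known exactly. Their poses are not given: they have to be found in the camera images.
- fine_top (a point): Centre of the top of the inner knob, on the axis it shares with ring and marker, 126 mm above the table. The knob is an upright black bar, flat sides 12 mm apart, 30 mm tall, 34 mm long: from 14 mm behind the axis to a nose 20 mm ahead of it; a white line on top runs to the nose. x points to the nose, z up. Grip it across the 12 mm, in its upper 24 mm: below it are a round foot 30 mm wide, 6 mm thick, then the ring.
- fine (a joint): Angle of the inner knob in rad; grows as it is turned clockwise seen from above; 0 when the nose points straight to the rear of its case, stops at -1.7 and 1.7. Light friction (0.025 N m); it stays where it is left. Its case, the supply, is white with a grey top panel, 160 x 130 mm, 72 mm high, fixed; a second such case beside it has the same knob but no ring and no marker.
- coarse_notch (a point): Small dark mark on the top rim of the outer ring round the inner knob, 26 mm from the axis and 38 mm below the top of the inner knob. The ring is knurled aluminium, 56 mm across, 14 mm high, and turns about the same axis even more easily than the knob (0.02 N m). Its start angle varies.
- marker: Fixed set-point marker: a flat dark ring, 72 mm across, on the panel round the pair, with a black tab 14 mm long, 6 mm wide, 4 mm high that ends 47 mm from the axis. Origin on the common axis, on the panel, 54 mm below the top of the inner knob; x points from the axis to the tab, z up. At the start the nose stands 0.5 to 1.45 rad anticlockwise (from above) of the tab.

How it is judged:
By the outcome, as a careful person would: the job done as asked, in the order asked, and still so for the second after the job is handed in, with the robot touching nothing.
It also fails if it takes over 29 s, if anything falls off the work surface, if the arm or the gripper's body presses on something with over 40 N, if the wrist force passes 120 N, or if a joint passes its speed limit or range.

ROBOT

A 6-joint arm with a two-finger parallel gripper is mounted at the origin on the work surface. World frame = base frame: x ahead of the robot, y to its left, z up, the work surface at z = 0. Lengths are in m, angles in rad, forces in N, time in s.
With the tool pointing down it reaches from about 0.275 to 0.75 m from the base axis. Payload 10.2 kg.
Tool frame: the origin (TCP) lies on the front face of the gripper's body, between the roots of the fingers; the fingertips stand 73 mm ahead of it and the grasp point (between the pads) lies 54 mm ahead of it; z points along the fingers, y is the line along which they close (so a half turn about z gives the same grasp; the last joint's range is limited). The gripper opens to 85 mm and grips with 20 to 120 N. Pads are 22 mm wide; open, the fingers measure 114 mm over their backs; the gripper's body (76 mm by 85 mm) begins 54 mm behind the grasp point. The pads swing forward as they close: fully open they stand 13 mm farther back than shut.
Start: joints at [1.001, 0.313, 1.498, -0, 1.331, -0.223], TCP at [0.178, 0.494, 0.304] pointing down, gripper open.
Joint ranges: [-2.94, 2.94], [-0.97, 2.17], [0.19, 2.56], [-1.23, 4.37], [0.02, 3.11], [-2.88, 2.88]. Speed limits (rad/s): [2.39, 2.39, 3.01, 3.14, 3.14, 3.14].

INTERFACE

Orientations are given as a unit quaternion [x, y, z, w].
In Python, from plant import robot gives the robot as it stands.
- The arm moves only by the tool step_arm, never from a script. Its argument "commands" is a list of rows, each an object with "offset": the shift along the tool's x, y, z in mm, a list of three; "turn": the turn, a rotation vector about the tool's x, y, z in rad, a list of three; "claw": the closure, from -1 (fully open) to 1 (shut). In form: [{"offset": [x, y, z], "turn": [wx, wy, wz], "claw": claw}, ...]. A call has exactly 8 rows; each row is the pose to reach, as a shift and turn from the pose commanded when the call began, along the tool's axes at that moment; what a row does not reach only later rows make up. A row lasts 1/10 s, in which the tool goes at most 50 mm and 8.59 degrees, less where a joint would pass 70% of its speed; a pose out of reach is approached as far as the arm can. A call with a gripper value outside its range is refused whole. The fingers move at their own pace and stop on an object; the grip force is fixed at half the most. Time passes only in rows, so rows that repeat a pose let the fingers close, or fill a call up. It gives the time, the measured TCP pose, the force, the opening and the grip force at its end, in the units of the state.
- robot.get_obs(): the state, without advancing time (a new reading comes with each control period).
- robot.read_camera(name): name is "side" or "top" or "wrist"; returns a dict with "color" (384x512x3 uint8, red, green, blue), "camera_matrix" (3x3 intrinsics, pixels), "world_from_camera" (4x4, takes a point from camera to world coordinates). Camera axes: x right, y up, looking along -z (the intrinsics and any distortion apply to the point x, -y, -z); pixel columns grow to the right and rows downward; lengths in m; the calibration is good to about 2 mm. A picture is of the moment at which its call begins. There is no depth.
- robot.sign_off(): hands the job in; it is judged then, once.
The state is a dict: "clock": time; "joints": joint angles; "joint_vel": joint speeds; "tau": joint torques, N m; "eef_pos": TCP position; "tool_rot": TCP orientation; "force": force on the tool from outside, world axes, zero at the start; "wrist_torque": the same for the moment, N m; "width": finger opening in m; "grip_force": force on a finger pad.
Only numpy, scipy, OpenCV 4.12 (cv2) and the standard library are available. Lean on these libraries where they do the work, as an engineer would, in place of code of your own. Each camera call takes 0.05 s, during which the arm holds its last target. There are 200 camera calls.

## Working session

There is one attempt and no reset: what is moved stays moved. The work goes in short steps, Python scripts to look and compute and a tool call to move; the robot and the scene stay as the last step left them, time stands still between calls to the robot, and variables do not carry over. Pictures are saved under pics/ and viewed, at most 10 in all, crops included, and the job is handed in when it is done.

Besides the shell and the picture viewer there is one more tool, called after "Request:" by a JSON object that holds its "op" and its "data". step_arm: Moves the arm, as the interface text tells. Its arguments: {"type":"object","properties":{"commands":{"type":"array"}},"required":["commands"]}

```bash
mkdir -p pics; ls; cat > h.py <<'E'
import numpy as np, cv2
from plant import robot
from scipy.spatial.transform import Rotation as R
def snap(name,fn):
    d=robot.read_camera(name); cv2.imwrite('pics/'+fn,d['color'][:,:,::-1]); np.savez('pics/'+fn+'.npz',K=d['camera_matrix'],T=d['world_from_camera']); return d
def px2w(fn,uv,z):
    c=np.load('pics/'+fn+'.npz');K,T=c['K'],c['T']
    v=np.linalg.inv(K)@[uv[0],uv[1],1]; v=T[:3,:3]@[v[0],-v[1],-v[2]]; o=T[:3,3]
    return o+v*(z-o[2])/v[2]
E
python3 - <<'E'
from h import *
d=snap('top','t1.png');print(d['camera_matrix'],d['world_from_camera'])
o=robot.get_obs();print(o)
E
```

```text
pics
[[481.55534798   0.         254.77623994]
 [  0.         481.55534798 197.89916021]
 [  0.           0.           1.        ]] [[ 0.02811131  0.99404996 -0.10523511  0.43572567]
 [-0.99953454  0.02670496 -0.01474948 -0.02267627]
 [-0.01185142  0.10560075  0.99433798  1.11843239]
 [ 0.          0.          0.          1.        ]]
{'clock': 0.05, 'joints': array([ 1.00059721e+00,  3.13461557e-01,  1.49843284e+00,  6.23828197e-06,
        1.33101688e+00, -2.23379432e-01]), 'joint_vel': array([-0.00162276, -0.0011425 , -0.00344716, -0.0003519 , -0.00049041,
        0.00134617]), 'tau': array([ 2.88665040e-03, -4.13354480e+01, -2.60471767e+01, -1.99723427e-04,
        2.94237914e-03,  3.61999173e-05]), 'eef_pos': array([0.17836053, 0.49359764, 0.3033307 ]), 'tool_rot': array([ 1.72542740e-01,  9.85001811e-01, -6.06914187e-04, -2.57589953e-04]), 'force': array([-0.02920353, -0.58560996, -0.1482215 ]), 'wrist_torque': array([-0.01564886, -0.03009172, -0.02462114]), 'grip_force': 0.0, 'width': 0.08543105591167932}
```

View pics/t1.png

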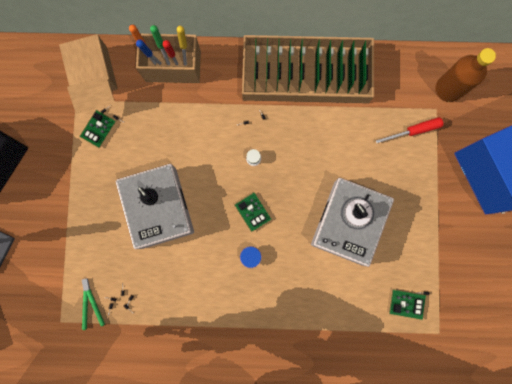

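The supply, the case with the ring, is at right with its knob near (358,211). I'll enlarge that part.

```bash
python3 - <<'E'
from h import *
im=cv2.imread('pics/t1.png')
cv2.imwrite('pics/t1c.png',cv2.resize(im[175:270,305:400],None,fx=6,fy=6,interpolation=cv2.INTER_CUBIC))
print(px2w('t1.png',(358,211),.126),px2w('t1.png',(358,212),.088))
E
```

```text
[ 0.51932665 -0.22144261  0.126     ] [ 0.52038155 -0.22906521  0.088     ]
```

View pics/t1c.png

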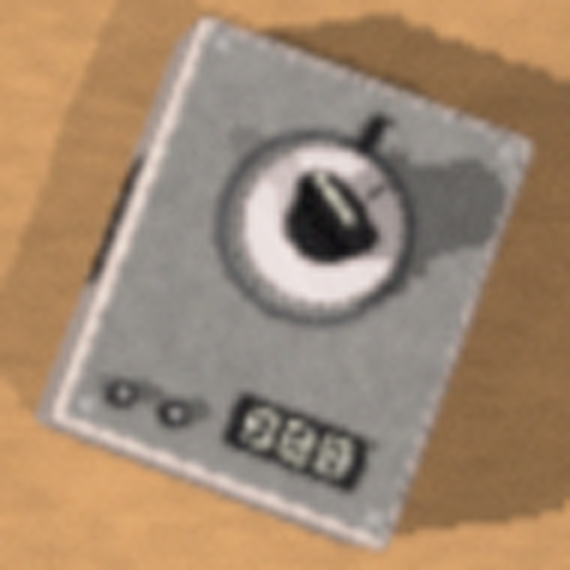

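```bash
cat >> h.py <<'E'
def toolgoal(p,yawx):
    """offset mm, rotvec for tool pointing down with tool x at world heading yawx"""
    o=robot.get_obs(); A=R.from_quat(o['tool_rot'])
    B=R.from_euler('z',yawx)*R.from_euler('x',np.pi)
    return np.round(1e3*A.inv().apply(np.array(p)-o['eef_pos']),1), np.round((A.inv()*B).as_rotvec(),3)
def ang(v): return np.arctan2(v[1],v[0])
E
python3 - <<'E'
from h import *
f=lambda x,y,z: px2w('t1.png',(305+(x-2.5)/6,175+(y-2.5)/6),z)
c=f(315,229,.074); t=f(378,120,.076); b=f(352,225,.126); n=f(310,178,.126); nt=f(375,188,.088)
cr=f(318,228,.088)
print(c,cr,t,'tab',np.degrees(ang(t-cr)),'nose',np.degrees(ang(n-b)),n,'notch',np.degrees(ang(nt-cr)), 'dist',np.linalg.norm((t-cr)[:2]))
o=robot.get_obs(); x=R.from_quat(o['tool_rot']).apply([1,0,0]);print('toolx yaw',np.degrees(ang(x)),'j1,j6',np.degrees(o['joints'][[0,5]]))
for y in (0,40,180,220): print(y,toolgoal([.52,-.227,.30],np.radians(y)))
E
```

```text
[ 0.51984688 -0.22989609  0.074     ] [ 0.51910585 -0.22818317  0.088     ] [ 0.55987448 -0.25201993  0.076     ] tab -30.314127091595317 nose 42.460200242510005 [ 0.53320544 -0.2177625   0.126     ] notch -53.657219497915314 dist 0.04722576033443237
toolx yaw 160.12859998931407 j1,j6 [ 57.32999736 -12.7986987 ]
0 (array([-566.2, -561.6,    3.9]), array([-1.000e-03,  2.000e-03,  2.795e+00]))
40 (array([-566.2, -561.6,    3.9]), array([-1.000e-03,  1.000e-03,  2.097e+00]))
180 (array([-566.2, -561.6,    3.9]), array([-0.001, -0.001, -0.347]))
220 (array([-566.2, -561.6,    3.9]), array([-1.000e-03, -1.000e-03, -1.045e+00]))
```

Request:
{"op": "step_arm", "data": {"commands": [{"offset": [-30,-30,0],"turn": [0,0,0.08],"claw": -1},{"offset": [-60,-60,0],"turn": [0,0,0.16],"claw": -1},{"offset": [-90,-90,0],"turn": [0,0,0.24],"claw": -1},{"offset": [-120,-120,0],"turn": [0,0,0.32],"claw": -1},{"offset": [-150,-150,0],"turn": [0,0,0.4],"claw": -1},{"offset": [-180,-180,0],"turn": [0,0,0.48],"claw": -1},{"offset": [-210,-210,0],"turn": [0,0,0.56],"claw": -1},{"offset": [-240,-240,0],"turn": [0,0,0.64],"claw": -1}]}}

```text
clock: 0.85
eef_pos: [0.3228, 0.1848, 0.3038]
tool_rot: [0.475, 0.88, -0.0, -0.0]
force: [0.7, 1.9, 1.2]
width: 0.0855
grip_force: 0.0
```

```bash
python3 - <<'E'
from h import *
print(robot.get_obs()['clock'],toolgoal([.52,-.227,.30],np.radians(42)))
E
```

```text
0.85 (array([-452.5,  -61.1,    3.8]), array([-0.   ,  0.   ,  1.419]))
```

Request:
{"op": "step_arm", "data": {"commands": [{"offset": [-42,-6,0],"turn": [0,0,0.11],"claw": -1},{"offset": [-84,-12,0],"turn": [0,0,0.22],"claw": -1},{"offset": [-126,-18,0],"turn": [0,0,0.33],"claw": -1},{"offset": [-168,-24,0],"turn": [0,0,0.44],"claw": -1},{"offset": [-210,-30,0],"turn": [0,0,0.55],"claw": -1},{"offset": [-252,-36,0],"turn": [0,0,0.66],"claw": -1},{"offset": [-294,-42,0],"turn": [0,0,0.77],"claw": -1},{"offset": [-336,-48,0],"turn": [0,0,0.88],"claw": -1}]}}

```text
clock: 1.65
eef_pos: [0.4682, -0.1221, 0.3036]
tool_rot: [0.805, 0.593, -0.0, -0.0]
force: [0.8, 0.4, 1.6]
width: 0.0852
grip_force: 0.0
```

```bash
python3 - <<'E'
from h import *
print(robot.get_obs()['clock'],toolgoal([.52,-.227,.28],np.radians(42)))
E
```

```text
1.65 (array([-84.9,  80.6,  23.5]), array([-0.001, -0.   ,  0.537]))
```

Request:
{"op": "step_arm", "data": {"commands": [{"offset": [-20,20,5],"turn": [0,0,0.12],"claw": -1},{"offset": [-40,40,10],"turn": [0,0,0.24],"claw": -1},{"offset": [-60,60,15],"turn": [0,0,0.36],"claw": -1},{"offset": [-75,72,20],"turn": [0,0,0.46],"claw": -1},{"offset": [-85,80.5,23],"turn": [0,0,0.537],"claw": -1},{"offset": [-85,80.5,23],"turn": [0,0,0.537],"claw": -1},{"offset": [-85,80.5,23],"turn": [0,0,0.537],"claw": -1},{"offset": [-85,80.5,23],"turn": [0,0,0.537],"claw": -1}]}}

```text
clock: 2.45
eef_pos: [0.5199, -0.2244, 0.2811]
tool_rot: [0.932, 0.362, 0.0, -0.0]
force: [0.1, 0.8, 0.6]
width: 0.0855
grip_force: 0.0
```

```bash
python3 - <<'E'
from h import *
d=snap('wrist','w1.png');d=snap('side','s1.png')
o=robot.get_obs();print(o['eef_pos'],o['joints'],toolgoal([.52,-.227,.28],np.radians(42)))
E
```

```text
[ 0.51992278 -0.22447579  0.28125748] [-6.14428324e-01  4.20912265e-01  1.40469043e+00  6.32887298e-05
  1.31559570e+00  2.17004206e-01] (array([-1.6,  1.9,  1.3]), array([ 0.   , -0.   ,  0.006]))
```

View pics/w1.png

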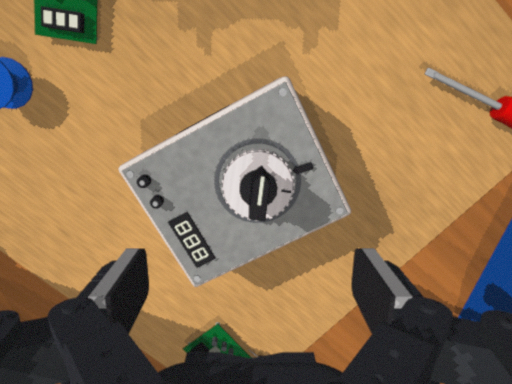

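The knob shows at about (260,188), with the line pointing up, the tab at (303,168) and the notch at (287,191). I'll enlarge it for exact angles.

```bash
python3 - <<'E'
from h import *
im=cv2.imread('pics/w1.png')
cv2.imwrite('pics/w1c.png',cv2.resize(im[135:235,205:330],None,fx=6,fy=6,interpolation=cv2.INTER_CUBIC))
E
```

```text
(no output)
```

View pics/w1c.png

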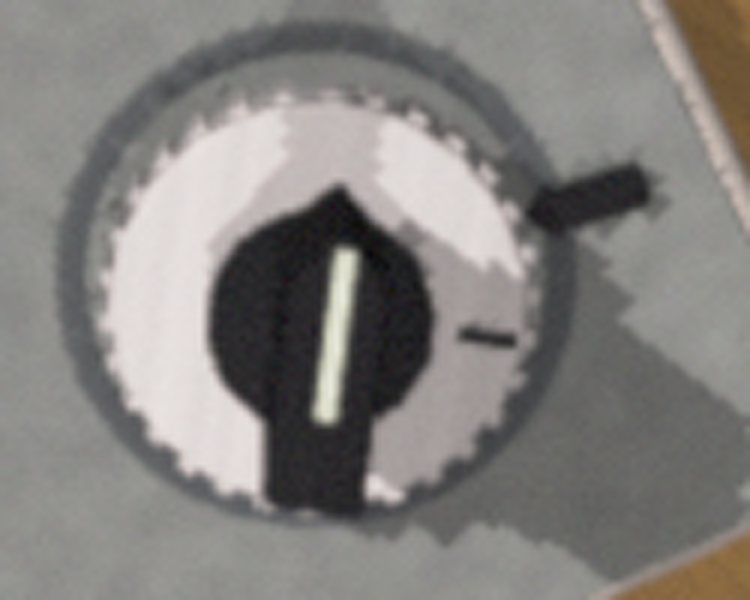

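```bash
python3 - <<'E'
from h import *
f=lambda x,y,z: px2w('w1.png',(205+(x-2.5)/6,135+(y-2.5)/6),z)
dg=lambda v: np.degrees(ang(v))
# marker ring outer edge points
P=np.array([f(x,y,.073) for x,y in [(58,270),(577,270),(318,20),(130,100),(500,85)]])
A=np.c_[2*P[:,:2],np.ones(len(P))]; s=np.linalg.lstsq(A,(P[:,:2]**2).sum(1),rcond=None)[0]
c=s[:2]; print('marker c',c,'r',np.sqrt(s[2]+c@c))
# ring top (r 28 ) edges at .088
P=np.array([f(x,y,.088) for x,y in [(100,305),(535,310),(325,92),(160,180),(475,165)]])
A=np.c_[2*P[:,:2],np.ones(len(P))]; s=np.linalg.lstsq(A,(P[:,:2]**2).sum(1),rcond=None)[0]
c2=s[:2]; print('ring c',c2,'r',np.sqrt(s[2]+c2@c2))
t=f(645,187,.076);t0=f(540,213,.076);n=f(347,250,.126);b=f(324,422,.126);nt=f(515,342,.088);nt0=f(462,333,.088)
be=f(315,508,.126);
print('tab',dg(t[:2]-c),dg(t-t0),np.linalg.norm(t[:2]-c),'line',dg(n-b),n,b,np.linalg.norm(n-b),'backend',be,np.linalg.norm(be[:2]-c),'notch',dg(nt[:2]-c2),dg(nt-nt0))
print(np.load('pics/w1.png.npz')['T'])
d=np.r_[np.cos(ang(n-b)),np.sin(ang(n-b))]; print('axis proj', (n[:2]-c2)@d,(b[:2]-c2)@d,(be[:2]-c2)@d, 'lateral',np.cross(d,n[:2]-c2),np.cross(d,b[:2]-c2))
for z,p in ((.126,c2),(.126,c2+.02*d),(.126,c2-.014*d)):
    pass
E
```

```text
marker c [ 0.52392693 -0.23101183] r 0.03607397580326488
ring c [ 0.52333026 -0.23125911] r 0.028464662904717174
tab -30.388681438650345 -33.24837515184205 0.04621169085222074 line 35.573886052364635 [ 0.5379489  -0.22077158  0.126     ] [ 0.52128517 -0.23269015  0.126     ] 0.020487373102829026 backend [ 0.51283851 -0.23908657  0.126     ] 0.013716940434287162 notch -56.60441849845082 -57.58780738330089
[[ 6.74279808e-01  7.08736502e-01  2.07459182e-01  5.73566218e-01]
 [-7.38475941e-01  6.47064738e-01  1.89632565e-01 -1.76721715e-01]
 [ 1.59999869e-04 -2.81069024e-01  9.59687542e-01  3.52072036e-01]
 [ 0.00000000e+00  0.00000000e+00  0.00000000e+00  1.00000000e+00]]
axis proj 0.01799145789485922 -0.0024959152079698094 -0.013087270409564344 lateral 2.577509034785465e-05 2.577509034785465e-05<stdin>:16: DeprecationWarning: Arrays of 2-dimensional vectors are deprecated. Use arrays of 3-dimensional vectors instead. (deprecated in NumPy 2.0)
```

View pics/s1.png

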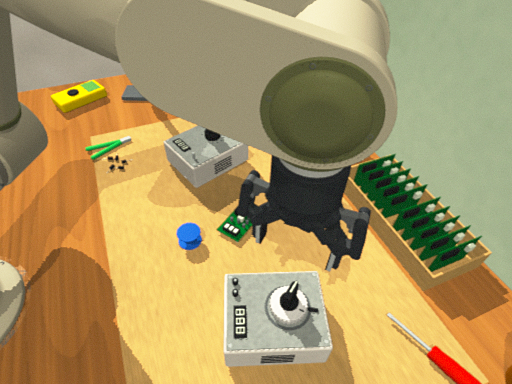

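```bash
python3 - <<'E'
from h import *
print(toolgoal([.5225,-.231,.182],np.radians(36)))
E
```

```text
(array([-2.5,  6.5, 99.3]), array([ 0.   , -0.   ,  0.111]))
```

Request:
{"op": "step_arm", "data": {"commands": [{"offset": [-2.5,6.5,10],"turn": [0,0,0.11],"claw": -1},{"offset": [-2.5,6.5,30],"turn": [0,0,0.11],"claw": -1},{"offset": [-2.5,6.5,50],"turn": [0,0,0.11],"claw": -0.6},{"offset": [-2.5,6.5,70],"turn": [0,0,0.11],"claw": -0.2},{"offset": [-2.5,6.5,85],"turn": [0,0,0.11],"claw": 0},{"offset": [-2.5,6.5,95],"turn": [0,0,0.11],"claw": 0.2},{"offset": [-2.5,6.5,99],"turn": [0,0,0.11],"claw": 0.3},{"offset": [-2.5,6.5,99],"turn": [0,0,0.11],"claw": 0.3}]}}

```text
clock: 3.35
eef_pos: [0.5226, -0.2315, 0.182]
tool_rot: [0.951, 0.309, -0.0, -0.0]
force: [-0.1, 1.1, -0.1]
width: 0.0297
grip_force: 0.0
```

```bash
python3 - <<'E'
from h import *
d=snap('wrist','w2.png')
o=robot.get_obs();print(o['eef_pos'],o['width'],o['force'],toolgoal([.5225,-.231,.182],np.radians(36)))
cv2.imwrite('pics/w2c.png',cv2.resize(d['color'][130:384,100:420,::-1],None,fx=2.3,fy=2.3,interpolation=cv2.INTER_CUBIC))
E
```

```text
[ 0.52272412 -0.2316327   0.1824692 ] 0.030101741886706366 [0.36410522 0.08454646 0.42963321] (array([ 0.2, -0.6,  0.5]), array([ 0.001, -0.   , -0.   ]))
```

View pics/w2c.png

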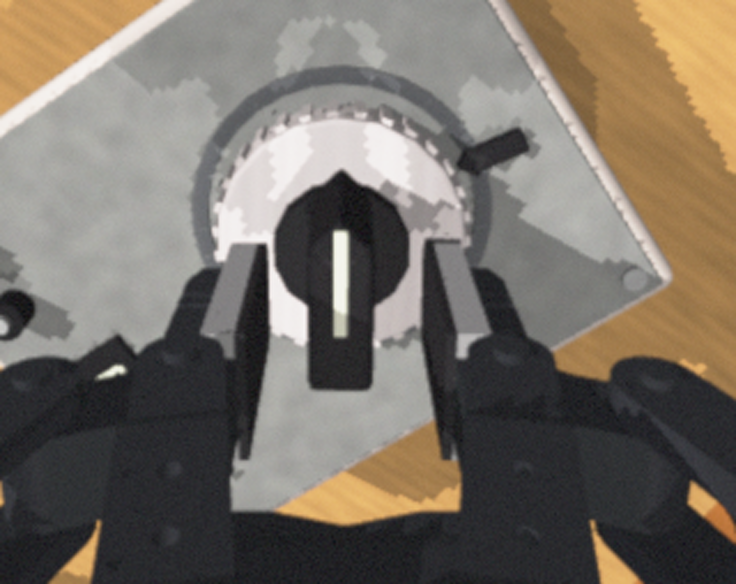

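The line is vertical between the pads and the knob is centred, so I'll close.

Request:
{"op": "step_arm", "data": {"commands": [{"offset": [0,0,0],"turn": [0,0,0],"claw": 0.5},{"offset": [0,0,0],"turn": [0,0,0],"claw": 0.7},{"offset": [0,0,0],"turn": [0,0,0],"claw": 0.85},{"offset": [0,0,0],"turn": [0,0,0],"claw": 1},{"offset": [0,0,0],"turn": [0,0,0],"claw": 1},{"offset": [0,0,0],"turn": [0,0,0],"claw": 1},{"offset": [0,0,0],"turn": [0,0,0],"claw": 1},{"offset": [0,0,0],"turn": [0,0,0],"claw": 1}]}}

```text
clock: 4.2
eef_pos: [0.5223, -0.231, 0.1827]
tool_rot: [0.951, 0.309, -0.0, -0.001]
force: [-4.5, 4.2, 7.2]
width: 0.0108
grip_force: 60.5
```

```bash
python3 - <<'E'
from h import *
o=robot.get_obs();print(o['eef_pos'],o['width'],o['force'],o['wrist_torque'],toolgoal([.5225,-.231,.182],np.radians(-31)))
E
```

```text
[ 0.5223062  -0.23102433  0.18273548] 0.01079370063171519 [-4.54536498  4.21776659  7.16576001] [ 0.81711295  0.73311112 -0.03685751] (array([0.2, 0.1, 0.7]), array([-1.000e-03,  1.000e-03,  1.169e+00]))
```

Request:
{"op": "step_arm", "data": {"commands": [{"offset": [0,0,0],"turn": [0,0,0.07],"claw": 1},{"offset": [0,0,0],"turn": [0,0,0.15],"claw": 1},{"offset": [0,0,0],"turn": [0,0,0.23],"claw": 1},{"offset": [0,0,0],"turn": [0,0,0.31],"claw": 1},{"offset": [0,0,0],"turn": [0,0,0.39],"claw": 1},{"offset": [0,0,0],"turn": [0,0,0.47],"claw": 1},{"offset": [0,0,0],"turn": [0,0,0.55],"claw": 1},{"offset": [0,0,0],"turn": [0,0,0.6],"claw": 1}]}}

```text
clock: 5.0
eef_pos: [0.5222, -0.2308, 0.1827]
tool_rot: [1.0, 0.013, -0.001, -0.001]
force: [-4.0, 6.2, 7.5]
width: 0.0108
grip_force: 60.6
```

Request:
{"op": "step_arm", "data": {"commands": [{"offset": [0,0,0],"turn": [0,0,0.08],"claw": 1},{"offset": [0,0,0],"turn": [0,0,0.16],"claw": 1},{"offset": [0,0,0],"turn": [0,0,0.24],"claw": 1},{"offset": [0,0,0],"turn": [0,0,0.32],"claw": 1},{"offset": [0,0,0],"turn": [0,0,0.4],"claw": 1},{"offset": [0,0,0],"turn": [0,0,0.48],"claw": 1},{"offset": [0,0,0],"turn": [0,0,0.53],"claw": 1},{"offset": [0,0,0],"turn": [0,0,0.53],"claw": 1}]}}

```text
clock: 5.8
eef_pos: [0.5222, -0.2306, 0.1827]
tool_rot: [0.969, -0.249, -0.001, -0.001]
force: [-4.9, 7.2, 8.7]
width: 0.0104
grip_force: 60.7
```

```bash
python3 - <<'E'
from h import *
d=snap('wrist','w3.png')
o=robot.get_obs();print(o['eef_pos'],o['width'],o['force'],o['wrist_torque'],toolgoal([.5225,-.231,.182],np.radians(-31)))
cv2.imwrite('pics/w3c.png',cv2.resize(d['color'][130:330,160:370,::-1],None,fx=3,fy=3,interpolation=cv2.INTER_CUBIC))
E
```

```text
[ 0.52224331 -0.23063225  0.18273457] 0.0109830094982353 [-5.43051699  7.33152125  7.4673164 ] [ 1.13976263  0.84637986 -0.03557506] (array([0.4, 0.2, 0.7]), array([-0.001,  0.002,  0.039]))
```

View pics/w3c.png

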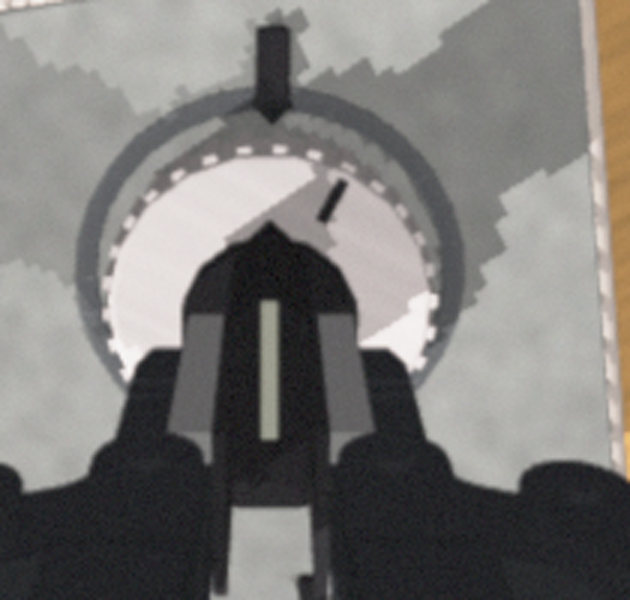

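```bash
python3 - <<'E'
from h import *
f=lambda x,y,z: px2w('w3.png',(160+(x-1)/3,130+(y-1)/3),z)
dg=lambda v: np.degrees(ang(v))
def circ(pts,z):
    P=np.array([f(x,y,z) for x,y in pts]);A=np.c_[2*P[:,:2],np.ones(len(P))]; s=np.linalg.lstsq(A,(P[:,:2]**2).sum(1),rcond=None)[0]
    return s[:2],np.sqrt(s[2]+s[:2]@s[:2])
c,r=circ([(77,262),(464,262),(272,87),(125,150),(417,150)],.073)
c2,r2=circ([(106,290),(436,290),(272,152),(150,200),(393,200)],.088)
t=f(274,28,.076);tn=f(272,108,.076);n=f(269.5,300,.126);b=f(269.5,438,.126);nt=f(343,182,.088);n0=f(322,220,.088)
print(c,r,c2,r2,'tab',dg(t[:2]-c),dg(t[:2]-c2),dg(t-tn),np.linalg.norm(t[:2]-c),'line',dg(n-b),'nose',dg(n[:2]-c),dg(n[:2]-c2),'notch',dg(nt[:2]-c),dg(nt[:2]-c2),dg(nt-n0))
E
```

```text
[ 0.52322896 -0.23106095] 0.03602124009344589 [ 0.52285683 -0.23096275] 0.028613582326328418 tab -29.528480933577672 -29.409779106200357 -30.21106262477781 0.04691116347702815 line -28.846889548883613 nose -28.424115997646574 -28.138685750557155 notch -56.44214906702618 -55.88386438926704 -55.87601744490716
```

Seen from above, the knob is about 1° short of the tab and the ring has not moved. I'll trim the angle and release.

Request:
{"op": "step_arm", "data": {"commands": [{"offset": [0,0,0],"turn": [0,0,0.016],"claw": 1},{"offset": [0,0,0],"turn": [0,0,0.016],"claw": 1},{"offset": [0,0,0],"turn": [0,0,0.016],"claw": 1},{"offset": [0,0,0],"turn": [0,0,0.016],"claw": 0.4},{"offset": [0,0,0],"turn": [0,0,0.016],"claw": 0.2},{"offset": [0,0,0],"turn": [0,0,0.016],"claw": 0.2},{"offset": [0,0,-10],"turn": [0,0,0.016],"claw": 0},{"offset": [0,0,-30],"turn": [0,0,0.016],"claw": 0}]}}

```text
clock: 6.65
eef_pos: [0.5222, -0.2315, 0.2117]
tool_rot: [0.967, -0.256, -0.001, -0.0]
force: [-0.1, 0.3, 0.1]
width: 0.0429
grip_force: 0.0
```

Request:
{"op": "step_arm", "data": {"commands": [{"offset": [0,0,-20],"turn": [0,0,0],"claw": -0.3},{"offset": [0,0,-40],"turn": [0,0,0],"claw": -0.6},{"offset": [0,0,-60],"turn": [0,0,0],"claw": -1},{"offset": [0,0,-70],"turn": [0,0,0],"claw": -1},{"offset": [0,0,-70],"turn": [0,0,0],"claw": -1},{"offset": [0,0,-70],"turn": [0,0,0],"claw": -1},{"offset": [0,0,-70],"turn": [0,0,0],"claw": -1},{"offset": [0,0,-70],"turn": [0,0,0],"claw": -1}]}}

```text
clock: 7.45
eef_pos: [0.5224, -0.2315, 0.281]
tool_rot: [0.967, -0.256, -0.001, -0.0]
force: [-0.3, -0.9, 0.1]
width: 0.0852
grip_force: 0.0
```

```bash
python3 - <<'E'
from h import *
d=snap('wrist','w4.png')
o=robot.get_obs();print(o['clock'],o['eef_pos'],o['width'],o['force'])
cv2.imwrite('pics/w4c.png',cv2.resize(d['color'][135:235,205:330,::-1],None,fx=6,fy=6,interpolation=cv2.INTER_CUBIC))
E
```

```text
7.5 [ 0.52242718 -0.23155168  0.28121747] 0.085319120157722 [-0.41215754 -0.29629358  0.31826122]
```

View pics/w4c.png

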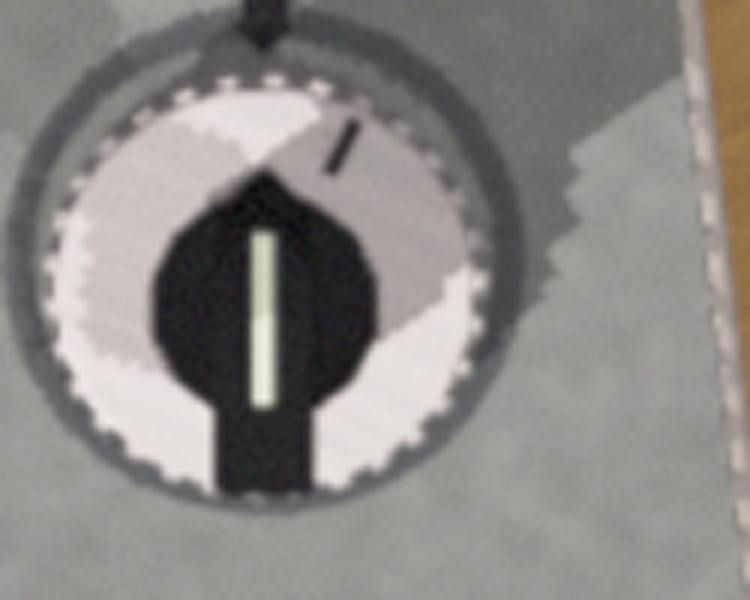

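The line at x≈263 points straight at the tab at (264,40). The notch at (355,122) hasn't moved relative to the case, and the gripper is clear.

```bash
python3 -c "
from plant import robot
print(robot.sign_off())"
```

```text
the job is handed in; nothing more can be done
None
```

The supply's inner knob now points at the marker tab to within about 1° in the last picture; the outer ring did not turn, the gripper let go and is clear, and the job was handed in at about 7.5 s.

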